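Set up the drilling jig: bar home, drill bush carriage to its stop

TASK

Set up the drilling jig with the fingertips only; nothing is to be gripped or lifted. Push the loose flat bar along its channel until its end is fully home against the jig's end stop. Press down the release pad in the middle of the drill-bush carriage to free its brake and, keeping the pad pressed, push the carriage along the rail until it rests against the stop with the star knob (not the plain one), then let go so that the brake holds it there; do not force the carriage along with its brake on, and leave the bolt, the gauge block and the V-block where they stand.

Things in the scene. Friction and masses are not known exactly. Their poses are not given: they have to be found in the camera images.
- drill_jig: Fixed drilling jig: grey base plate 126 x 250 x 14 mm. Origin on the bench under its middle; y runs along the jig (to the robot's left), x across it, away from the robot. A T-rail 36 mm wide, top at 38 mm, runs along y at x = +22 mm. In front, at x = -25 mm, is the bar channel, 32 mm wide between fences 23 mm high, open at the +y end; the base ends at y = +125 mm, bare bench beyond.
- bar_stop_face (a point): Middle of the face of the jig's end stop (at x = -25, y = -110, height 20 mm in the jig) against which the bar is pushed; the stop's top is 34 mm above the bench. Axes as the jig's.
- flat_bar: Loose flat metal bar 30 mm wide, 270 mm long (along its y), 12 mm thick, about 0.3 kg, lying in the channel on the base plate, so its underside is 14 mm and its top 26 mm above the bench. Origin at the centre of its underside. It starts 20 to 55 mm short of the end stop and is pushed towards the jig's -y.
- bar_home_end (a point): Middle of the bar's -y end face, which is to touch bar_stop_face.
- bar_free_end (a point): Middle of the bar's other (+y) end face, which always sticks out at least 35 mm past the base plate, 14 to 26 mm above the bench with free room below and beyond it: the place to push.
- carriage (a joint): Position (m) of the drill-bush carriage along the rail, 0 mid-jig, growing to the jig's +y. Steel saddle 60 mm long; its arm with a round drill bush reaches forward over the bar (bush top 48 mm above the bench). Two finger ridges across it, 8 mm thick, 44 mm apart inside, tops 66 mm above the bench. Brake on: holds against 15 to 25 N; pad down: runs with 2 N.
- release (a joint): Travel of the release pad (m): 0 = up, brake on; grows downward to 0.005 = fully down. Spring loaded: it starts to move at about 8 N and needs about 11 N fully down. It counts as pressed, and the brake is quite free, once it is more than 2 mm down; keep it 3 to 5 mm down while pushing. It springs up again when let go.
- pad_top (a point): Centre of the top of the black ribbed release pad in the middle of the carriage, between the two ridges. Pad 44 mm across the rail (19 mm to the front, 25 mm to the back of this point), 40 mm along it. Its top is 58 mm above the bench when up, 8 mm below the ridge tops. Axes as the jig's.
- carriage_mid (a point): Centre of the carriage, on the rail's centre line, 47 mm above the bench; its end faces lie 30 mm to either side along the jig's y.
- knob_stop_mid (a point): Stop with a black five-lobed star knob (28 mm across, top 73 mm above the bench): a steel block 20 mm long, clamped on the rail on either side of the carriage. This point is its centre, 47 mm above the bench; its faces lie 10 mm to either side along y. With the carriage resting against it, carriage_mid is 40 mm from this point.
- plain_stop_mid (a point): The other stop, the same steel block with two sunk screws and no knob, on the other side of the carriage; same point.
- bolt: Steel bolt 48 mm tall standing on its head in front of the jig; leave alone. Origin under its middle.
- gauge_block: Upright steel gauge block 9 x 30 x 45 mm standing behind the jig; leave alone. Origin under its middle.
- v_block: Steel V-block 55 x 50 x 40 mm standing behind the jig; leave alone. Origin under its middle.

How it is judged:
On the way, in this order (a step that is already met when the one before it is completed fails the run):
1. the release pad is pressed down while the carriage is still away from the knob stop (value of joint release above 0.002 m and horizontal distance between carriage_mid and knob_stop_mid above 0.045 m), for 0.1 s.
2. the carriage is at the knob stop (horizontal distance between carriage_mid and knob_stop_mid below 0.042 m), for 0.1 s.
At the end, for the whole second after the job is handed in: The carriage rests against the knob stop (gap under 2 mm) with its release pad up again and the brake on; the bar lies flat in its channel with its end within 2 mm of the jig's end stop, at rest (horizontal distance between carriage_mid and knob_stop_mid below 0.042 m and value of joint release below 0.0008 m and y of bar_home_end in the frame of bar_stop_face between -0.003 and 0.002 m and z of bar_home_end in the frame of drill_jig below 0.023 m and linear speed of flat_bar below 0.01 m/s); the robot touches nothing.
It fails at once if the bar is lifted or tipped up out of its channel (height (world z) of flat_bar above 0.022 m or angle between flat_bar's own z axis and vertical above 0.1 rad).
It fails at once if the carriage is forced along with its brake on (value of joint release below 0.0003 m and (velocity of joint carriage above 0.012 m/s or velocity of joint carriage below -0.012 m/s)).
It fails at once if the bolt, gauge block or V-block is moved (distance of any of bolt, gauge_block, v_block from where it was at the start of the episode above 0.01 m).
It fails at once if the bar is taken between the fingers (x of the grasp point in the frame of flat_bar between -0.014 and 0.014 m and y of the grasp point in the frame of flat_bar between -0.133 and 0.132 m and z of the grasp point in the frame of flat_bar between -0.01 and 0.012 m).
It fails at once if a ridge of the carriage is taken between the fingers (x of the grasp point in the frame of carriage_mid between -0.022 and 0.022 m and z of the grasp point in the frame of carriage_mid between -0.01 and 0.018 m and (y of the grasp point in the frame of carriage_mid between 0.021 and 0.03 m or y of the grasp point in the frame of carriage_mid between -0.03 and -0.021 m)).
It also fails if it takes over 38 s, if anything falls off the work surface, if the arm or the gripper's body presses on something with over 40 N, if the wrist force passes 120 N, or if a joint passes its speed limit or range.

ROBOT

A 7-joint arm with a two-finger parallel gripper is mounted at the origin on a cart in front of the work surface, level with it; the furniture and walls round the work are solid. World frame = base frame: x ahead of the robot, y to its left, z up, the work surface at z = 0. Lengths are in m, angles in rad, forces in N, time in s.
With the tool pointing down it reaches from about 0.4 to 0.85 m from the base axis. Payload 10.4 kg.
Tool frame: the origin (TCP) lies at the very end of the fingers, on their centre line; the grasp point (between the pads) lies 19 mm behind it; z points along the fingers, y is the direction in which the jaws open and shut (so a half turn about z gives the same grasp; the last joint's range is limited). The gripper opens to 87 mm and grips with 3 to 60 N. Pads are 19 mm wide; open, the fingers measure 117 mm over their backs; the gripper's body (75 mm by 190 mm) begins 51 mm behind the grasp point.
Start: joints at [1.189, 0.332, -0.065, 1.46, 0.022, 1.35, -0.088], TCP at [0.219, -0.585, 0.223] pointing down, gripper open.
Joint ranges: [-2.6, 2.6], [-0.5, 2.12], [-1.47, 1.34], [0.16, 2.42], [-1.27, 4.41], [0.06, 2.06], [-2.6, 2.6]. Speed limits (rad/s): [2.22, 2.22, 2.79, 2.79, 3.14, 3.14, 3.14].

INTERFACE

Orientations are given as a unit quaternion [x, y, z, w].
In Python, from bench import r gives the robot as it stands.
- The arm moves only by the shell command python3 -m crank 'ROWS' [FORCE]. ROWS is JSON, a list of rows, each a list of 3 entries, a list of its own where there are three numbers: the opening, from -1 (shut) to 1 (fully open), so that 0 is half open, then the shift along the tool's x, y, z in mm, then the turn about the tool's z in degrees. A call has 1 to 12 rows; each row is the pose to reach, as a shift and turn from the pose commanded when the call began, along the tool's axes at that moment; what a row does not reach only later rows make up. A row lasts 1/12 s, in which the tool goes at most 41.7 mm and 7.16 degrees, less where a joint would pass 70% of its speed; a pose out of reach is approached as far as the arm can. A call with a gripper value outside its range is refused whole. The fingers move at their own pace and stop on an object; FORCE is the grip in N (left out, the last holds). Time passes only in rows, so rows that repeat a pose let the fingers close. It gives the time, the measured TCP pose, the force and the opening at its end, in the units of the state.
- r.read_state(): the state, without advancing time (a new reading comes with each control period).
- r.camera(name): name is "side" or "top"; returns a dict with "pixels" (420x560x3 uint8, red, green, blue), "fov_y" (degrees; the focal length in pixels is half the picture's height over the tangent of half this angle, whatever the lens; pixels are square), "cx", "cy" (the principal point, pixels), "cam_to_world" (4x4, takes a point from camera to world coordinates). Camera axes: x right, y down, z forward; pixel columns grow to the right and rows downward; lengths in m; the calibration is good to about 2 mm. A picture is of the moment at which its call begins. There is no depth.
- r.close_job(): hands the job in, once; it reports no verdict.
The state is a dict: "time": time; "joint_positions": joint angles; "joint_vel": joint speeds; "joint_torque": joint torques, N m; "ee_pos": TCP position; "eef_rot": TCP orientation; "ft_force": force on the tool from outside, world axes, zero at the start; "torque": the same for the moment, N m; "width": finger opening in m.
Only numpy, scipy, OpenCV 4.12 (cv2) and the standard library are available. Lean on these libraries where they do the work, as an engineer would, in place of code of your own. Each camera call takes 0.05 s, during which the arm holds its last target.

## Working session

There is one attempt and no reset: what is moved stays moved. The work goes in short steps, Python scripts to look and compute and a shell command to move; the robot and the scene stay as the last step left them, time stands still between calls to the robot, and variables do not carry over. Pictures are saved under pics/ and viewed, and the job is handed in when it is done.

```bash
mkdir -p pics; ls
python3 - <<'E'
from bench import r
import cv2,numpy as np
s=r.read_state()
for k,v in s.items(): print(k,np.round(v,4))
for n in("side","top"):
    c=r.camera(n); cv2.imwrite(f"pics/{n}0.png",c["pixels"][:,:,::-1])
    print(n,c["fov_y"],c["cx"],c["cy"],np.round(c["cam_to_world"],4).tolist())
E
```

```text
pics
time 0.0
joint_positions [ 1.1894  0.3329 -0.0647  1.4609  0.0216  1.3499 -0.0885]
joint_vel [-0.0014  0.0006 -0.0001  0.0006  0.0002 -0.0014 -0.001 ]
joint_torque [-1.00000e-03 -6.23246e+01  2.41000e-02 -3.89891e+01 -6.15000e-02
  3.98000e-02  2.00000e-04]
ee_pos [ 0.2193 -0.5849  0.2217]
eef_rot [ 9.840e-01  1.784e-01 -2.000e-04 -7.000e-04]
ft_force [-0.2764  0.3639 -0.8779]
torque [-0.0453  0.0383 -0.059 ]
width 0.087
side 43.24895044240903 283.4976841843697 203.38070578370326 [[0.8539, -0.3083, 0.4192, 0.2225], [-0.5202, -0.4852, 0.7028, -0.51], [-0.0133, -0.8182, -0.5747, 0.5831], [0.0, 0.0, 0.0, 1.0]]
top 48.29913106806162 286.2329044028079 208.03489758088767 [[0.0082, -0.9958, 0.0908, 0.509], [-0.9999, -0.0095, -0.0137, 0.1344], [0.0145, -0.0906, -0.9958, 0.9178], [0.0, 0.0, 0.0, 1.0]]
```

View pics/side0.png

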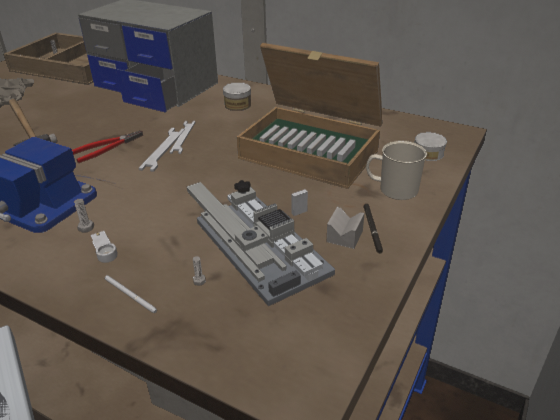

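View pics/top0.png

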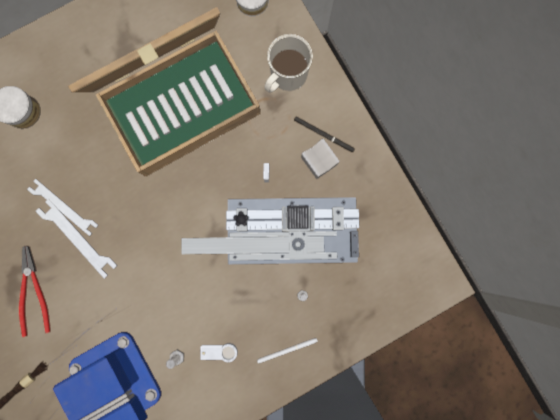

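The star knob stop is on the +y side (top px ~240,218). The carriage is at ~298,217, the plain stop at ~338,218, and the bar's free end at ~182,246. Next I'll enlarge.

Run:
```python
import cv2
i=cv2.imread("pics/top0.png")[185:275,170:370]; cv2.imwrite("pics/t0c.png",cv2.resize(i,None,fx=4,fy=4,interpolation=cv2.INTER_CUBIC))
i=cv2.imread("pics/side0.png")[170:305,180:340]; cv2.imwrite("pics/s0c.png",cv2.resize(i,None,fx=4,fy=4,interpolation=cv2.INTER_CUBIC))
```

```text
(no output)
```

View pics/t0c.png

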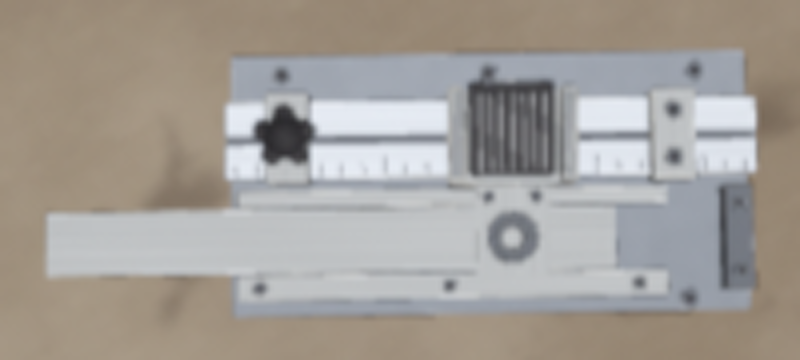

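View pics/s0c.png

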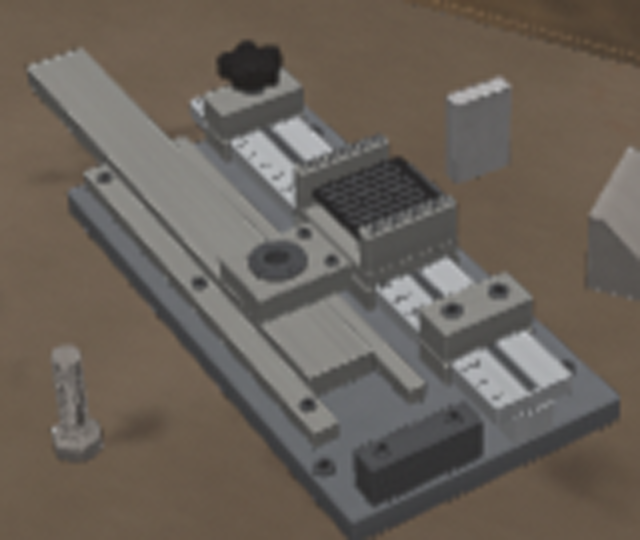

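```bash
cat > h.py <<'E'
import numpy as np
from bench import r
CAL={}
def w(name,u,v,z):
    if name not in CAL: CAL[name]=r.camera(name)
    c=CAL[name];f=c["pixels"].shape[0]/2/np.tan(np.radians(c["fov_y"]/2))
    M=c["cam_to_world"];d=M[:3,:3]@np.array([(u-c["cx"])/f,(v-c["cy"])/f,1]);o=M[:3,3]
    return o+d*(z-o[2])/d[2]
def T(a,b,z): return w("top",170+(a+.5)/4-.5,185+(b+.5)/4-.5,z)
def S(a,b,z): return w("side",180+(a+.5)/4-.5,170+(b+.5)/4-.5,z)
E
python3 - <<'E'
from h import *
np.set_printoptions(precision=4,suppress=True)
for n,a,b,z in [("c1 +y+x",232,56,.014),("c2 -y+x",743,50,.014),("c3 -y-x",748,308,.014),("c4 +y-x",236,316,.014),
("free",47,213,.026),("free",47,276,.026),("home",616,210,.026),("home",616,265,.026),("stop",721,184,.034),("stop",721,288,.034),
("pad",470,82,.058),("pad",554,82,.058),("pad",470,176,.058),("pad",554,176,.058),("knob",285,134,.073),("kb",265,97,.056),("kb",310,183,.056),("pl",652,90,.056),("pl",695,180,.056)]: print(n,T(a,b,z))
print("side")
for n,a,b,z in [("free front",28,67,.026),("free back",80,50,.026),("base -y-x",352,525,.014),("base -y+x",620,395,.014),("base+y-x",70,192,.014),("knob",252,65,.073),("pad front +y?",318,190,.058),("pad",378,232,.058),("pad",400,157,.058),("pad",440,197,.058)]: print(n,S(a,b,z))
E
```

```text
c1 +y+x [0.6086 0.2356 0.014 ]
c2 -y+x [ 0.614  -0.0125  0.014 ]
c3 -y-x [ 0.4893 -0.0143  0.014 ]
c4 +y-x [0.4835 0.2313 0.014 ]
free [0.5316 0.3203 0.026 ]
free [0.5019 0.3195 0.026 ]
home [0.5354 0.0504 0.026 ]
home [0.5093 0.0504 0.026 ]
stop [0.5478 0.0015 0.034 ]
stop [0.499  0.0017 0.034 ]
pad [0.5928 0.1209 0.058 ]
pad [0.5932 0.0821 0.058 ]
pad [0.5494 0.1206 0.058 ]
pad [0.5498 0.082  0.058 ]
knob [0.567  0.2045 0.073 ]
kb [0.5851 0.2154 0.056 ]
kb [0.5457 0.194  0.056 ]
pl [0.5901 0.0366 0.056 ]
pl [0.5486 0.0168 0.056 ]
side
free front [0.5009 0.32   0.026 ]
free back [0.5283 0.3204 0.026 ]
base -y-x [ 0.4869 -0.0161  0.014 ]
base -y+x [ 0.6126 -0.011   0.014 ]
base+y-x [0.4825 0.2314 0.014 ]
knob [0.5616 0.1982 0.073 ]
pad front +y? [0.5505 0.1199 0.058 ]
pad [0.5571 0.0819 0.058 ]
pad [0.5914 0.1218 0.058 ]
pad [0.5908 0.0886 0.058 ]
```

```bash
cat >> h.py <<'E'
from scipy.spatial.transform import Rotation as R
def off(*P):
    s=r.read_state();Q=R.from_quat(s["eef_rot"]);p=np.array(s["ee_pos"])
    x=Q.apply([1,0,0]);print("pos",np.round(p,4),"yaw x",np.degrees(np.arctan2(x[1],x[0])).round(2),"tilt z",np.round(Q.apply([0,0,1]),4),"t",round(s["time"],2),"F",np.round(s["ft_force"],1),"w",round(s["width"],4))
    for q in P: print(q,np.round(Q.inv().apply(np.array(q)-p)*1000,1))
E
python3 -c "
from h import *
off((.42,-.35,.22),(.53,-.05,.22),(.57,.1012,.2),(.57,.1012,.09))"
```

```text
pos [ 0.2194 -0.585   0.2221] yaw x 20.56 tilt z [-3.e-04  8.e-04 -1.e+00] t 0.2 F [-0.2 -0.3  0.2] w 0.0868
(0.42, -0.35, 0.22) [ 270.3 -149.5    2.2]
(0.53, -0.05, 0.22) [ 478.7 -391.8    2.4]
(0.57, 0.1012, 0.2) [ 569.3 -519.3   22.5]
(0.57, 0.1012, 0.09) [ 569.3 -519.2  132.5]
```

```bash
python3 -m crank '[[-1,[34,-19,0],4],[-1,[68,-37,0],8],[-1,[101,-56,0],12],[-1,[135,-75,0],16],[-1,[169,-93,0],19.4],[-1,[203,-112,0],19.4],[-1,[237,-131,0],19.4],[-1,[270,-150,2],19.4],[-1,[296,-180,2],19.4],[-1,[322,-210,2],19.4],[-1,[349,-240,2],19.4],[-1,[375,-270,2],19.4]]' 20; python3 -c "
from h import *
off((.53,-.05,.22),(.57,.1012,.2),(.57,.1012,.09))"
```

```text
time: 1.2
ee_pos: [0.4761, -0.1988, 0.2206]
eef_rot: [1.0, 0.01, 0.0, 0.0]
ft_force: [1.4, -0.3, -0.2]
width: 0.0152
pos [ 0.4761 -0.1988  0.2206] yaw x 1.16 tilt z [ 1.e-04 -2.e-04 -1.e+00] t 1.2 F [ 1.4 -0.3 -0.2] w 0.0152
(0.53, -0.05, 0.22) [  56.9 -147.6    0.5]
(0.57, 0.1012, 0.2) [  99.9 -298.    20.5]
(0.57, 0.1012, 0.09) [  99.9 -298.   130.5]
```

```bash
python3 -m crank '[[-1,[14,-37,0],0],[-1,[28,-75,0],0],[-1,[43,-111,0],0],[-1,[57,-148,0],0],[-1,[67,-185,0],0],[-1,[78,-222,0],0],[-1,[89,-260,5],0],[-1,[100,-298,20],0],[-1,[100,-298,55],0],[-1,[100,-298,90],0],[-1,[100,-298,120],0],[-1,[100,-298,120],0]]'
python3 - <<'E'
from h import *
import cv2
off((.57,.1012,.062),(.57,.1012,.054))
for n in("side","top"):
    c=r.camera(n); p=c["pixels"][:,:,::-1]
    p=p[170:305,180:340] if n=="side" else p[185:275,170:370]
    cv2.imwrite(f"pics/{n}1.png",cv2.resize(p,None,fx=4,fy=4,interpolation=cv2.INTER_CUBIC))
E
```

```text
time: 2.2
ee_pos: [0.566, 0.0984, 0.0944]
eef_rot: [1.0, 0.01, -0.005, 0.001]
ft_force: [0.1, -0.8, -0.8]
width: 0.0006
pos [0.566  0.0984 0.0944] yaw x 1.19 tilt z [-0.0094 -0.0014 -1.    ] t 2.2 F [ 0.1 -0.8 -0.8] w 0.0006
(0.57, 0.1012, 0.062) [ 4.4 -2.8 32.4]
(0.57, 0.1012, 0.054) [ 4.4 -2.8 40.4]
```

View pics/side1.png

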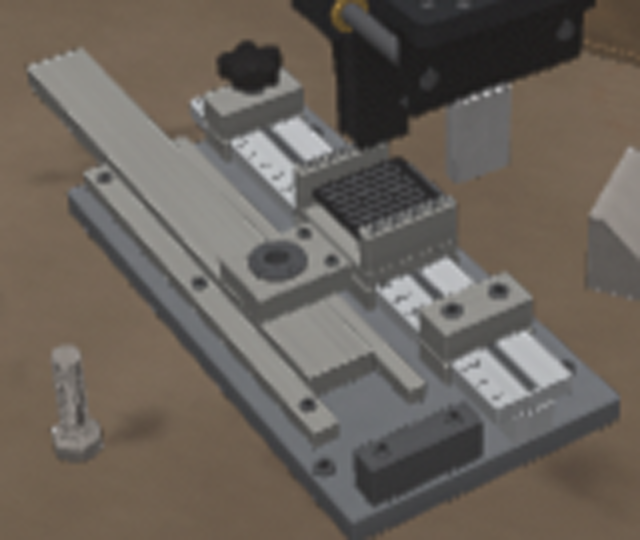

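View pics/top1.png

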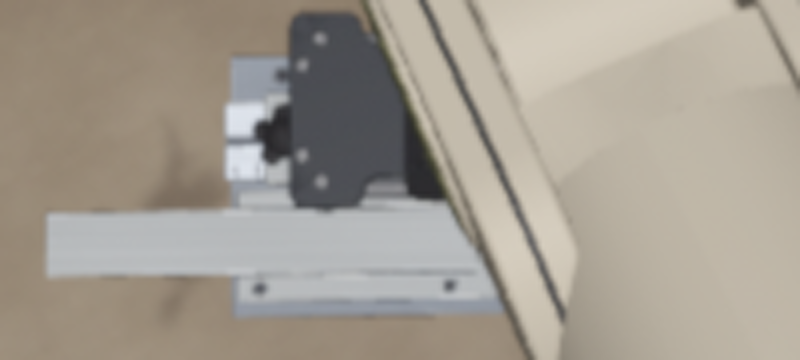

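The side crop shows the closed fingertips' lower edge at about (372,138), above the pad. I'll check that against the TCP.

```bash
python3 -c "
from h import *
print(S(372,140,.0944),S(345,133,.0944),S(405,133,.0944)); off((.57,.1012,.062),(.57,.1012,.054))"
```

```text
[0.56239026 0.0939908  0.0944    ] [0.55568907 0.10402962 0.0944    ] [0.57606055 0.09108401 0.0944    ]
pos [0.5705 0.0994 0.1022] yaw x 1.14 tilt z [ 1.4e-03  3.0e-04 -1.0e+00] t 2.35 F [ 0.2 -0.1  0.6] w 0.0008
(0.57, 0.1012, 0.062) [-0.5 -1.8 40.2]
(0.57, 0.1012, 0.054) [-0.6 -1.8 48.2]
```

```bash
python3 -m crank '[[-1,[0,-1,18],0],[-1,[0,-1,34],0],[-1,[0,-1,40],0],[-1,[0,-1,44],0],[-1,[0,-1,46],0],[-1,[0,-1,46],0],[-1,[0,-1,46],0]]'; python3 -c "
from h import *
off((.57,.1012,.054))"
```

```text
time: 2.93
ee_pos: [0.5705, 0.1002, 0.0568]
eef_rot: [1.0, 0.01, 0.001, 0.0]
ft_force: [-4.7, -1.0, 9.1]
width: 0.0008
pos [0.5705 0.1002 0.0568] yaw x 1.14 tilt z [ 1.7e-03 -4.0e-04 -1.0e+00] t 2.93 F [-4.7 -1.   9.1] w 0.0008
(0.57, 0.1012, 0.054) [-0.5 -1.   2.8]
```

```bash
python3 -m crank '[[-1,[0,0,1.5],0],[-1,[0,0,3],0],[-1,[0,0,3],0],[-1,[0,0,3],0]]'; python3 -c "
from h import *
off((.57,.1012,.054))"
```

```text
time: 3.27
ee_pos: [0.5706, 0.1002, 0.0541]
eef_rot: [1.0, 0.01, 0.001, 0.0]
ft_force: [-5.8, -0.8, 10.4]
width: 0.0002
pos [0.5706 0.1002 0.0541] yaw x 1.14 tilt z [ 2.e-03 -4.e-04 -1.e+00] t 3.27 F [-5.8 -0.8 10.4] w 0.0002
(0.57, 0.1012, 0.054) [-0.6 -1.   0.1]
```

```bash
python3 -m crank '[[-1,[0,-3,0],0],[-1,[0,-7,0],0],[-1,[0,-11,0],0],[-1,[0,-15,0],0],[-1,[0,-20,0],0],[-1,[0,-25,0],0],[-1,[0,-30,0],0],[-1,[0,-35,0],0],[-1,[0,-40,0],0],[-1,[0,-45,0],0],[-1,[0,-50,0],0],[-1,[0,-54,0],0]]'; python3 -c "
from h import *
off((.57,.1012,.054))"
```

```text
time: 4.27
ee_pos: [0.5693, 0.1548, 0.0542]
eef_rot: [1.0, 0.01, 0.001, 0.0]
ft_force: [-5.6, -1.9, 9.8]
width: 0.0004
pos [0.5693 0.1548 0.0542] yaw x 1.16 tilt z [ 0.0019 -0.     -1.    ] t 4.27 F [-5.6 -1.9  9.8] w 0.0004
(0.57, 0.1012, 0.054) [-0.4 53.6  0.2]
```

```bash
python3 -m crank '[[-1,[0,-3,0],0],[-1,[0,-6,0],0],[-1,[0,-8,0],0],[-1,[0,-10,0],0],[-1,[0,-12,0],0],[-1,[0,-13,0],0],[-1,[0,-13,0],0]]'
```

```text
time: 4.85
ee_pos: [0.5701, 0.1665, 0.0543]
eef_rot: [1.0, 0.01, 0.002, 0.001]
ft_force: [-2.1, -3.6, 9.8]
width: 0.0003
```

Run:
```python
from h import *
import cv2
off()
for n in("side",):
    c=r.camera(n); p=c["pixels"][:,:,::-1]
    p=p[170:305,180:340]
    cv2.imwrite(f"pics/{n}2.png",cv2.resize(p,None,fx=4,fy=4,interpolation=cv2.INTER_CUBIC))
```

```text
pos [0.5701 0.1665 0.0543] yaw x 1.1 tilt z [ 0.0034 -0.001  -1.    ] t 4.85 F [-2.1 -3.6  9.8] w 0.0003
```

View pics/side2.png

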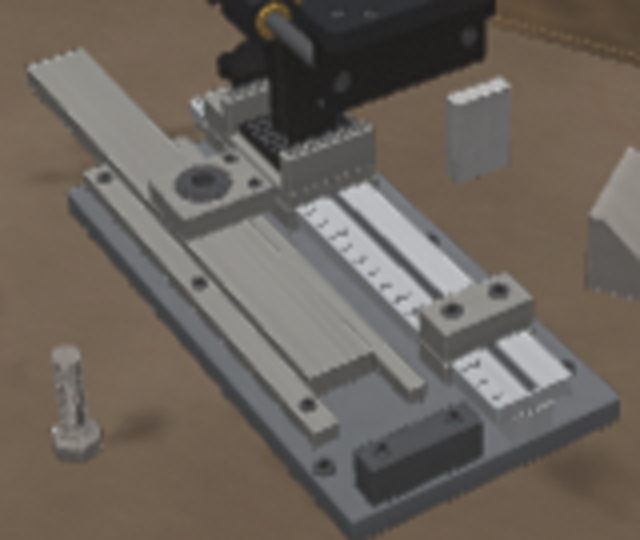

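The carriage is near the knob stop (saddle's near ridge ~(330,150)). I'll keep pushing gently until the force shows it's firmly against the stop.

```bash
python3 -m crank '[[-1,[0,-1.5,0],0],[-1,[0,-3,0],0],[-1,[0,-4,0],0],[-1,[0,-4,0],0]]'
```

```text
time: 5.23
ee_pos: [0.5706, 0.1703, 0.0546]
eef_rot: [1.0, 0.009, 0.002, 0.001]
ft_force: [-0.2, -4.9, 8.7]
width: 0.0005
```

```bash
python3 -m crank '[[-1,[0,-1,0.4],0],[-1,[0,-2,0.4],0],[-1,[0,-3,0.4],0],[-1,[0,-3,0.4],0]]'
```

```text
time: 5.57
ee_pos: [0.5707, 0.1732, 0.0542]
eef_rot: [1.0, 0.009, 0.002, 0.001]
ft_force: [-0.1, -5.2, 10.6]
width: 0.0007
```

```bash
python3 -m crank '[[-1,[0,-1,0],0],[-1,[0,-2,0],0],[-1,[0,-3,0],0],[-1,[0,-3,0],0]]'
```

```text
time: 5.9
ee_pos: [0.5707, 0.1763, 0.0543]
eef_rot: [1.0, 0.009, 0.002, 0.0]
ft_force: [0.7, -5.2, 10.1]
width: 0.0005
```

Run:
```python
from h import *
import cv2
off()
c=r.camera("side"); p=c["pixels"][:,:,::-1][170:245,210:310]
cv2.imwrite("pics/side3.png",cv2.resize(p,None,fx=8,fy=8,interpolation=cv2.INTER_CUBIC))
```

```text
pos [0.5707 0.1763 0.0543] yaw x 1.07 tilt z [ 4.9e-03 -9.0e-04 -1.0e+00] t 5.9 F [ 0.7 -5.2 10.1] w 0.0005
```

View pics/side3.png

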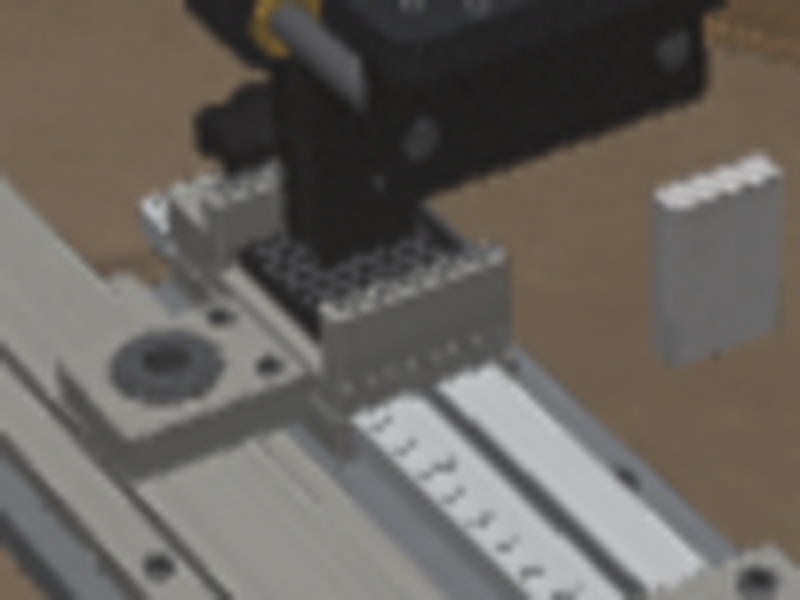

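```bash
python3 -c "
from h import *
g=lambda a,b,z:w('side',210+(a+.5)/8-.5,170+(b+.5)/8-.5,z)
print(g(325,310,.066),g(508,245,.066))
# before: s0c ridge top outer corner
print(S(362,235,.066),S(455,203,.066))
print('bush before',S(277,261,.048),'after',g(166,367,.048))"
```

```text
[0.54490067 0.14003895 0.066     ] [0.58945224 0.14006968 0.066     ]
[0.54559827 0.07463322 0.066     ] [0.58816388 0.07274748 0.066     ]
bush before [0.51904445 0.09856439 0.048     ] after [0.51749836 0.16247069 0.048     ]
```

```bash
python3 -m crank '[[-1,[0,0,-4],0],[-1,[0,0,-10],0],[-1,[0,0,-30],0],[-1,[0,0,-65],0],[-1,[0,0,-75],0]]'
python3 - <<'E'
from h import *
import cv2
off((.516,.36,.128),(.516,.36,.014))
c=r.camera("side"); p=c["pixels"][:,:,::-1][170:305,180:340]
cv2.imwrite("pics/side4.png",cv2.resize(p,None,fx=4,fy=4,interpolation=cv2.INTER_CUBIC))
E
```

```text
time: 6.42
ee_pos: [0.5702, 0.1786, 0.132]
eef_rot: [1.0, 0.01, 0.003, -0.001]
ft_force: [2.1, 0.2, 0.4]
width: 0.0007
pos [0.5702 0.1786 0.132 ] yaw x 1.18 tilt z [ 0.0061  0.0022 -1.    ] t 6.42 F [2.1 0.2 0.4] w 0.0007
(0.516, 0.36, 0.128) [ -50.5 -182.5    4. ]
(0.516, 0.36, 0.014) [ -51.2 -182.3  118. ]
```

View pics/side4.png

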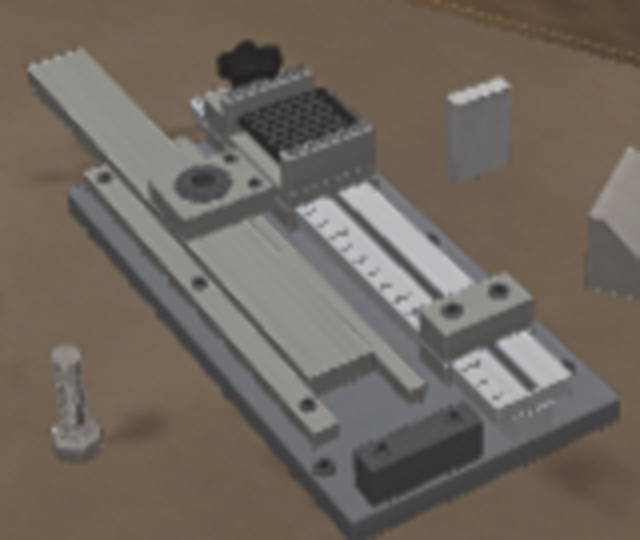

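The pad is up and the carriage sits against the knob stop (~(255,100)). Now for the bar.

```bash
python3 -m crank '[[-1,[-10,-37,0],0],[-1,[-20,-73,0],0],[-1,[-30,-110,0],0],[-1,[-40,-147,0],0],[-1,[-50,-185,0],0],[-1,[-51,-185,38],0],[-1,[-51,-185,75],0],[-1,[-51,-185,105],0],[-1,[-51,-185,114],0],[-1,[-51,-185,114],0],[-1,[-51,-185,114],0]]'
python3 - <<'E'
from h import *
import cv2
off((.516,.32,.014),(.516,.27,.014))
c=r.camera("side"); p=c["pixels"][:,:,::-1][120:270,140:340]
cv2.imwrite("pics/side5.png",cv2.resize(p,None,fx=4,fy=4,interpolation=cv2.INTER_CUBIC))
E
```

```text
time: 7.38
ee_pos: [0.5141, 0.3617, 0.0136]
eef_rot: [1.0, 0.01, 0.0, -0.0]
ft_force: [0.7, 0.4, 1.4]
width: 0.0005
pos [0.5141 0.3617 0.0136] yaw x 1.15 tilt z [ 9.e-04  9.e-04 -1.e+00] t 7.38 F [0.7 0.4 1.4] w 0.0005
(0.516, 0.32, 0.014) [ 1.1 41.7 -0.5]
(0.516, 0.27, 0.014) [ 0.1 91.7 -0.5]
```

View pics/side5.png

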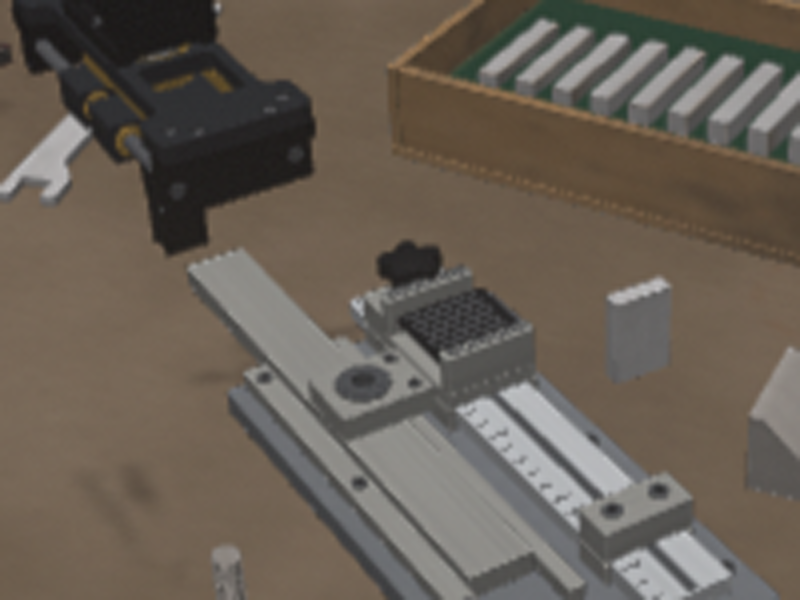

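```bash
python3 -m crank '[[-1,[1,7,0],0],[-1,[1,14,0],0],[-1,[1,20,0],0],[-1,[1,25,0],0],[-1,[1,29,0],0],[-1,[1,33,0],0],[-1,[1,37,0],0],[-1,[1,41,0],0],[-1,[1,45,0],0],[-1,[1,49,0],0],[-1,[1,53,0],0],[-1,[1,57,0],0]]';python3 -c "
from h import *
off()"
```

```text
time: 8.43
ee_pos: [0.5156, 0.3039, 0.0121]
eef_rot: [1.0, 0.01, 0.0, -0.0]
ft_force: [-1.0, 1.8, 1.9]
width: 0.0008
pos [0.5156 0.3039 0.0121] yaw x 1.17 tilt z [ 0.  0. -1.] t 8.43 F [-1.   1.8  1.9] w 0.0008
```

```bash
python3 -m crank '[[-1,[0,3,-1],0],[-1,[0,6,-2],0],[-1,[0,9,-2],0],[-1,[0,11,-2],0],[-1,[0,13,-2],0],[-1,[0,14.5,-2],0],[-1,[0,16,-2],0],[-1,[0,16,-2],0]]'
python3 - <<'E'
from h import *
import cv2
off((.516,.27,.014))
c=r.camera("side"); p=c["pixels"][:,:,::-1][170:305,180:340]
cv2.imwrite("pics/side6.png",cv2.resize(p,None,fx=4,fy=4,interpolation=cv2.INTER_CUBIC))
E
```

```text
time: 9.1
ee_pos: [0.5159, 0.2878, 0.0141]
eef_rot: [1.0, 0.01, -0.0, 0.0]
ft_force: [0.1, 0.1, 0.9]
width: 0.0002
pos [0.5159 0.2878 0.0141] yaw x 1.15 tilt z [-1.e-04 -4.e-04 -1.e+00] t 9.1 F [0.1 0.1 0.9] w 0.0002
(0.516, 0.27, 0.014) [-0.3 17.8  0.1]
```

View pics/side6.png

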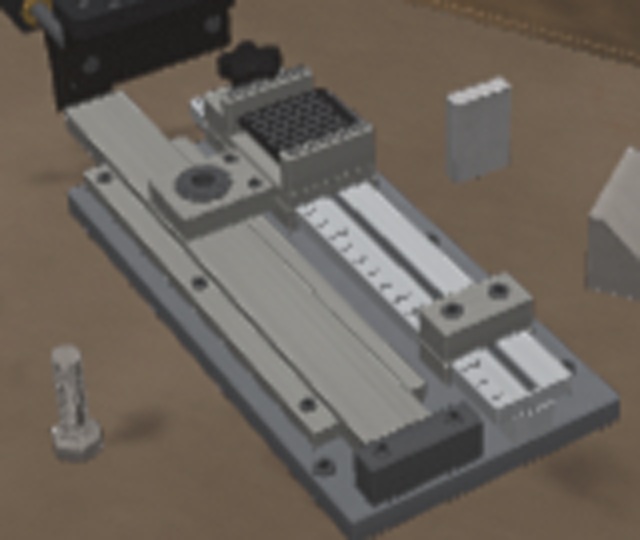

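The bar's end is almost at the dark end stop (~(400,445)). I'll keep pushing in small steps until the force rises.

```bash
python3 -m crank '[[-1,[0,1,0],0],[-1,[0,2,0],0],[-1,[0,3,0],0],[-1,[0,3,0],0]]'; python3 -m crank '[[-1,[0,1,0],0],[-1,[0,2,0],0],[-1,[0,2,0],0]]'
```

```text
time: 9.48
ee_pos: [0.516, 0.285, 0.0141]
eef_rot: [1.0, 0.01, 0.0, 0.0]
ft_force: [0.7, 0.5, -0.0]
width: 0.0003
time: 9.73
ee_pos: [0.5161, 0.2829, 0.0141]
eef_rot: [1.0, 0.01, -0.0, 0.0]
ft_force: [-0.0, 0.9, -0.5]
width: 0.0006
```

```bash
python3 -m crank '[[-1,[0,1,0],0],[-1,[0,2,0],0],[-1,[0,2,0],0]]'; python3 -m crank '[[-1,[0,1,0],0],[-1,[0,2,0],0],[-1,[0,2,0],0]]'
```

```text
time: 9.98
ee_pos: [0.5161, 0.2809, 0.0141]
eef_rot: [1.0, 0.01, 0.0, 0.0]
ft_force: [-0.1, 0.1, -0.0]
width: 0.0005
time: 10.23
ee_pos: [0.5159, 0.2806, 0.0144]
eef_rot: [1.0, 0.011, 0.0, -0.001]
ft_force: [-1.2, 6.8, -0.4]
width: 0.0008
```

```bash
python3 -m crank '[[-1,[0,1,0],0],[-1,[0,2,0],0],[-1,[0,2,0],0],[-1,[0,2,0],0]]'
python3 - <<'E'
from h import *
import cv2
off()
c=r.camera("side"); p=c["pixels"][:,:,::-1][170:305,180:340]
cv2.imwrite("pics/side7.png",cv2.resize(p,None,fx=4,fy=4,interpolation=cv2.INTER_CUBIC))
E
```

```text
time: 10.57
ee_pos: [0.5159, 0.2806, 0.0149]
eef_rot: [1.0, 0.011, 0.001, -0.002]
ft_force: [0.4, 11.2, -2.8]
width: 0.0006
pos [0.5159 0.2806 0.0149] yaw x 1.29 tilt z [ 0.0012  0.0048 -1.    ] t 10.57 F [ 0.4 11.2 -2.8] w 0.0006
```

View pics/side7.png

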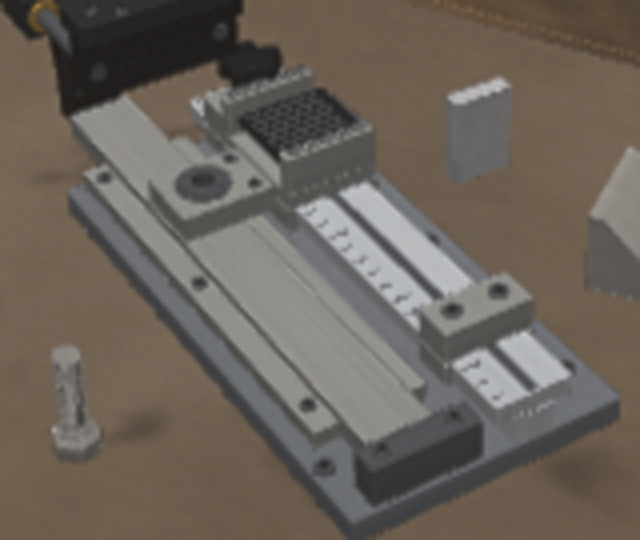

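It's firm: 11 N with no further movement, and the bar's end meets the dark stop in the picture. I'll back off and check from above.

```bash
python3 -m crank '[[-1,[0,-4,0],0],[-1,[0,-12,0],0],[-1,[0,-30,0],0],[-1,[0,-40,0],0],[-1,[0,-40,-40],0],[-1,[0,-40,-80],0],[-1,[0,-40,-120],0],[-1,[0,-70,-150],0],[-1,[0,-100,-150],0],[-1,[0,-140,-150],0],[-1,[0,-170,-150],0],[-1,[0,-170,-150],0]]'
python3 - <<'E'
from h import *
import cv2
off()
for n in("side","top"):
    c=r.camera(n); p=c["pixels"][:,:,::-1]
    p=p[170:305,180:340] if n=="side" else p[185:275,170:370]
    cv2.imwrite(f"pics/{n}8.png",cv2.resize(p,None,fx=4,fy=4,interpolation=cv2.INTER_CUBIC))
E
```

```text
time: 11.62
ee_pos: [0.5089, 0.454, 0.1636]
eef_rot: [1.0, 0.014, -0.001, -0.002]
ft_force: [-1.6, 0.6, -0.1]
width: 0.0007
pos [0.5089 0.454  0.1636] yaw x 1.58 tilt z [-0.0025  0.003  -1.    ] t 11.62 F [-1.6  0.6 -0.1] w 0.0007
```

View pics/top8.png

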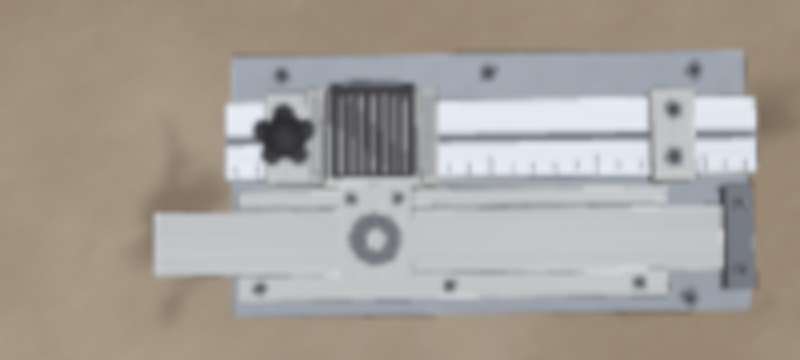

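View pics/side8.png

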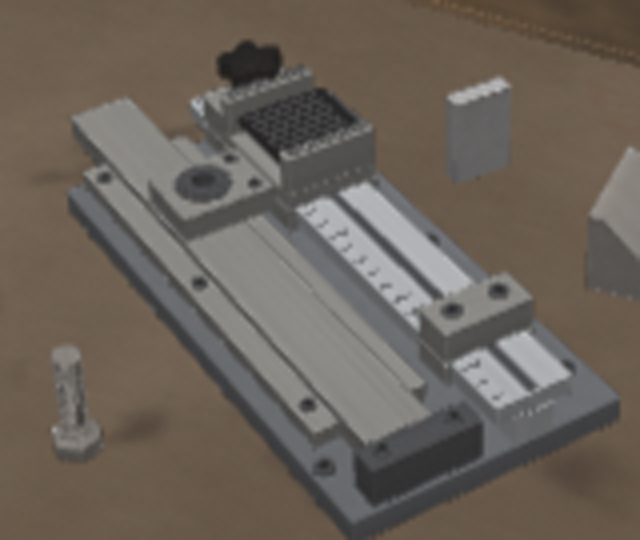

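The top view shows the bar's end at the stop (x~722), with its free end at x~154. The pad spans 330–415, and the carriage ridge touches the knob block.

```bash
python3 -c "
from h import *
a=T(372,130,.058);print(a,T(154,245,.026),T(722,238,.026),T(722,238,.034)); print('move',T(372,130,.058)-T(512,130,.058), T(154,245,.026)-T(47,245,.026))
off()"
```

```text
[0.57019073 0.16579081 0.058     ] [0.5169457  0.26939343 0.026     ] [ 5.22522356e-01 -6.30676665e-05  2.60000000e-02] [0.52240127 0.00114292 0.034     ]
move [-0.00059694  0.06438911  0.        ] [ 0.00042306 -0.05049337  0.        ]
pos [0.5126 0.4471 0.1636] yaw x 1.19 tilt z [-4.0e-04 -1.2e-03 -1.0e+00] t 11.77 F [-0.1 -0.7  0.2] w 0.0004
```

```bash
python3 -c "
from h import *
print(r.close_job())"
```

```text
the job is handed in; nothing more can be done
None
```

The jig is set up and the job is handed in, at about 11.8 s on the robot's clock. No verdict was reported.

**Carriage:** With the fingers closed, I pressed the release pad to about 3.5–4 mm down (about 10 N). Keeping it pressed, I pushed the carriage about 64 mm in +y, where it stopped against the star-knob stop. The fingers then slid on across the pad at about 5 N while the carriage stayed put, although it runs at 2 N, so it was against the stop. I then lifted off. The fingers never firmly reached the ridge, so friction on the pad did the pushing.

**Bar:** I pushed the free end about 50 mm in -y until it stood firm: 11 N with no further movement.

**Last checks:**

| Check | Measured | Expected |
|---|---|---|
| Carriage to knob stop, centre to centre | about 39 mm (pixel accuracy about 1–2 mm) | 40 mm in contact |
| Bar travel | 50.5 mm | about 49–50 mm gap measured beforehand |

- The pictures show the pad up, the bar lying flat against the stop, and the bolt, gauge block and V-block looking unmoved. I judged those three by eye only.
- The arm was well clear, with forces near zero.
- One disagreement: the knob's position from the side camera was about 6 mm off the top view. I used the knob block's edges in the top view, and the contact forces agreed with those.

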